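Test the locks of three pocket tape measures and set the failed one aside

ROBOT

A 6-joint arm with a two-finger parallel gripper is mounted at the origin on a cart in front of the work surface, level with it; the furniture and walls round the work are solid. World frame = base frame: x ahead of the robot, y to its left, z up, the work surface at z = 0. Lengths are in m, angles in rad, forces in N, time in s.
With the tool pointing down it reaches from about 0.35 to 0.975 m from the base axis. Payload 7.1 kg.
Tool frame: the origin (TCP) lies between the finger pads; the fingertips stand 11 mm ahead of it and the grasp point (between the pads) lies 8 mm behind it; z points along the fingers, y is the line along which they close (so a half turn about z gives the same grasp; the last joint's range is limited). The gripper opens to 88 mm and grips with 3 to 60 N. Pads are 20 mm wide; open, the fingers measure 115 mm over their backs; the gripper's body (75 mm by 178 mm) begins 61 mm behind the grasp point.
Start: joints at [-1.348, 0.423, 1.63, -0, 1.089, -0.019], TCP at [0.15, -0.607, 0.234] pointing down, gripper open.
Joint ranges: [-3, 3], [-0.9, 2.11], [0.09, 2.58], [-1.31, 4.45], [0.11, 2.69], [-2.54, 2.54]. Speed limits (rad/s): [2.39, 2.39, 3.01, 3.14, 3.14, 3.14].

INTERFACE

Orientations are given as a unit quaternion [x, y, z, w].
In Python, from bench import bot, viewer gives the robot as it stands (bot), with the cameras (viewer).
- The arm moves only by the tool pendant, called after "Call:" as name(argument=value, ...) on one line, values as JSON. Schema: {"type":"object","properties":{"increments":{"type":"object","properties":{"ticks":{"type":"array","items":{"type":"array","items":{"type":"number"},"minItems":6,"maxItems":6},"minItems":1,"maxItems":10}},"additionalProperties":false,"required":["ticks"]},"aperture":{"type":"number"},"only":{"type":"string"},"quiet":{"type":"boolean"},"lines":{"type":"string"}},"required":["increments"],"additionalProperties":false}. increments is an object whose key "ticks" holds a list of rows, 1 to 10 of them, each of 6 numbers: dx, dy, dz in m, then a rotation vector rx, ry, rz in rad; each row is the pose to reach, as a shift and turn from the pose commanded when the call began, along the tool's axes at that moment; what a row does not reach only later rows make up. A row lasts 1/10 s, in which the tool goes at most 0.05 m and 0.15 rad, less where a joint would pass 70% of its speed; a pose out of reach is approached as far as the arm can. aperture is the finger opening in m, set as the call begins (left out keeps the last). The fingers move at their own pace and stop on an object; the grip force is fixed at half the most. Time passes only in rows, so rows that do not move let the fingers close. The tool returns the time, the measured TCP pose, the force, the opening and the grip force at its end. only (a regular expression) keeps the lines of the reply that match it, lines (a string "A,B") keeps lines A to B, and quiet returns only ok. Input that does not fit is refused with a message, and nothing moves.
- bot.get_state(): the state, without advancing time (a new reading comes with each control period).
- viewer.camera(name): name is "scene" or "top"; returns the picture (420x560x3 uint8, blue, green, red); there is no depth.
- viewer.calibration(name): a dict with "fx", "fy", "cx", "cy" (pixels), "origin" and "orientation" of the camera in the world. Camera axes: x right, y down, z forward; pixel columns grow to the right and rows downward; lengths in m; the calibration is good to about 2 mm. A picture is of the moment at which its call begins. calibration takes no time and is no camera call.
- bot.job_done(): hands the job in; it is judged then, once.
The state is a dict: "clock": time; "q": joint angles; "joint_vel": joint speeds; "joint_efforts": joint torques, N m; "tcp_pos": TCP position; "tool_rot": TCP orientation; "contact_force": force on the tool from outside, world axes, zero at the start; "torque": the same for the moment, N m; "gripper_width": finger opening in m; "grip_force": force on a finger pad.
Only numpy, scipy, OpenCV 4.12 (cv2) and the standard library are available. Lean on these libraries where they do the work, as an engineer would, in place of code of your own. Each camera call takes 0.05 s, during which the arm holds its last target. There are 200 camera calls.

TASK

Check the lock of each of the three pocket tape measures: press its top button fully home and let go. Pick up the one whose button comes back up instead of staying down and stand it upright in the tray; leave the sound ones standing in their places with their buttons locked down. Do not disturb the other things on the table.

Things in the scene. Friction and masses are not known exactly. Their poses are not given: they have to be found in the camera images.
- tape_1: pocket tape measure standing upright on its flat foot, black case with round aluminium side plates, all three look alike: 72 mm long (its x), 58 mm high without the button; grip it across its y, on the flat side plates, 40 mm apart, 46 mm across, their centres 32 mm above the foot. About 0.2 kg. Origin: centre of the underside; x along the case (steel end hook at -x), z up
- tape_1_lock (a joint): lock button on top of the case: 0 = up (all three start so), 0.010 m = fully home. It takes some 3 to 5 N to press home, then meets a firm stop. A sound lock stays down when it is let go (it stays at whatever depth it was pressed to, and pressing again does not release it); a failed one springs back most of the way when let go and comes to rest 2 to 4 mm below its untouched height (0.002 to 0.004)
- tape_1_lock_top (a point): centre of the button's top face, which is 26 x 21 mm; moves with the button: 74 mm above the foot when up, 64 mm when fully home (then still 4 mm above its collar)
- tape_2: pocket tape measure standing upright on its flat foot, black case with round aluminium side plates, all three look alike: 72 mm long (its x), 58 mm high without the button; grip it across its y, on the flat side plates, 40 mm apart, 46 mm across, their centres 32 mm above the foot. About 0.2 kg. Origin: centre of the underside; x along the case (steel end hook at -x), z up
- tape_2_lock (a joint): lock button on top of the case: 0 = up (all three start so), 0.010 m = fully home. It takes some 3 to 5 N to press home, then meets a firm stop. A sound lock stays down when it is let go (it stays at whatever depth it was pressed to, and pressing again does not release it); a failed one springs back most of the way when let go and comes to rest 2 to 4 mm below its untouched height (0.002 to 0.004)
- tape_2_lock_top (a point): centre of the button's top face, which is 26 x 21 mm; moves with the button: 74 mm above the foot when up, 64 mm when fully home (then still 4 mm above its collar)
- tape_3: pocket tape measure standing upright on its flat foot, black case with round aluminium side plates, all three look alike: 72 mm long (its x), 58 mm high without the button; grip it across its y, on the flat side plates, 40 mm apart, 46 mm across, their centres 32 mm above the foot. About 0.2 kg. Origin: centre of the underside; x along the case (steel end hook at -x), z up
- tape_3_lock (a joint): lock button on top of the case: 0 = up (all three start so), 0.010 m = fully home. It takes some 3 to 5 N to press home, then meets a firm stop. A sound lock stays down when it is let go (it stays at whatever depth it was pressed to, and pressing again does not release it); a failed one springs back most of the way when let go and comes to rest 2 to 4 mm below its untouched height (0.002 to 0.004)
- tape_3_lock_top (a point): centre of the button's top face, which is 26 x 21 mm; moves with the button: 74 mm above the foot when up, 64 mm when fully home (then still 4 mm above its collar)
- tray: shallow plastic tea tray lying loose on the table, 188 mm (x) by 263 mm (y), floor 3 mm above the table, rim 16 mm high and some 7 mm thick. Origin: centre of the underside; z up
- side_handle: bystander: black grip handle lying on the table, 44x141x44 mm, origin at the centre of its underside
- mouse: bystander: dark computer mouse, 102x59x38 mm, origin at the centre of its underside
- eraser: bystander: small eraser lying flat, 21x52x12 mm, origin at the centre of its underside

How it is judged:
At the end, for the whole second after the job is handed in: Both sound tapes stand upright within 40 mm of their starts, buttons down at least 8 of 10 mm; the failed one, tested (button come back to 1 to 6 mm), stands upright in the tray, within 75 mm (short side) and 110 mm (long side) of its centre; tray within 60 mm of its start; all at rest (((value of joint tape_1_lock between 0.001 and 0.006 m and x of tape_1 in the frame of tray between -0.075 and 0.075 m and y of tape_1 in the frame of tray between -0.11 and 0.11 m and z of tape_1 in the frame of tray below 0.02 m and angle between tape_1's own z axis and vertical below 0.25 rad and value of joint each of tape_2_lock, tape_3_lock above 0.008 m and distance of each of tape_2, tape_3 from where it was at the start of the episode below 0.04 m and angle between each of tape_2, tape_3's own z axis and vertical below 0.2 rad) or (value of joint tape_2_lock between 0.001 and 0.006 m and x of tape_2 in the frame of tray between -0.075 and 0.075 m and y of tape_2 in the frame of tray between -0.11 and 0.11 m and z of tape_2 in the frame of tray below 0.02 m and angle between tape_2's own z axis and vertical below 0.25 rad and value of joint each of tape_1_lock, tape_3_lock above 0.008 m and distance of each of tape_1, tape_3 from where it was at the start of the episode below 0.04 m and angle between each of tape_1, tape_3's own z axis and vertical below 0.2 rad) or (value of joint tape_3_lock between 0.001 and 0.006 m and x of tape_3 in the frame of tray between -0.075 and 0.075 m and y of tape_3 in the frame of tray between -0.11 and 0.11 m and z of tape_3 in the frame of tray below 0.02 m and angle between tape_3's own z axis and vertical below 0.25 rad and value of joint each of tape_1_lock, tape_2_lock above 0.008 m and distance of each of tape_1, tape_2 from where it was at the start of the episode below 0.04 m and angle between each of tape_1, tape_2's own z axis and vertical below 0.2 rad)) and distance of tray from where it was at the start of the episode below 0.06 m and linear speed of each of tape_1, tape_2, tape_3 below 0.03 m/s); the robot touches nothing.
It fails at once if a bystander (handle, mouse, eraser) is moved more than 30 mm (distance of any of side_handle, mouse, eraser from where it was at the start of the episode above 0.03 m).
It also fails if it takes over 58 s, if anything falls off the work surface, if the arm or the gripper's body presses on something with over 40 N, if the wrist force passes 120 N, or if a joint passes its speed limit or range.

## Working session

There is one attempt and no reset: what is moved stays moved. The work goes in short steps, Python scripts to look and compute and a tool call to move; the robot and the scene stay as the last step left them, time stands still between calls to the robot, and variables do not carry over. Pictures are saved under pics/ and viewed, at most 10 in all, crops included, and the job is handed in when it is done.

```bash
ls; mkdir -p pics
```

Run:
```python
from bench import bot, viewer
import cv2
for n in ("scene","top"):
    cv2.imwrite(f"pics/{n}0.png",viewer.camera(n)); print(n,viewer.calibration(n))
print(bot.get_state())
```

```text
bench.py
pics
scene {'fx': 391.66019160745634, 'fy': 391.66019160745634, 'cx': 284.60297824029277, 'cy': 206.71929339847557, 'origin': array([ 0.19645698, -0.4772079 ,  0.69011428]), 'orientation': array([ 0.87259159, -0.30126281,  0.11969591, -0.36537312])}
top {'fx': 507.70690314235475, 'fy': 507.70690314235475, 'cx': 271.78953184657723, 'cy': 212.89779894399766, 'origin': array([0.44987874, 0.00900482, 1.56865952]), 'orientation': array([ 0.70666417, -0.70659233,  0.02215352, -0.02936406])}
{'clock': 0.1, 'q': array([-1.34797763e+00,  4.23743738e-01,  1.63055150e+00,  5.51986029e-05,
        1.08861408e+00, -1.90294988e-02]), 'joint_vel': array([-0.00026105, -0.00251987, -0.00123897, -0.00083958,  0.00104991,
       -0.00034906]), 'joint_efforts': array([-1.00376988e-04, -5.45610166e+01, -2.74324286e+01,  6.45634392e-02,
        1.88649015e-02, -2.75331860e-05]), 'tcp_pos': array([ 0.14960619, -0.60635977,  0.23301673]), 'tool_rot': array([ 9.92698917e-01,  1.20616861e-01, -4.26472044e-05, -6.57404780e-04]), 'contact_force': array([-0.09220981, -1.24748865, -0.37708247]), 'torque': array([-0.02749237, -0.05032374, -0.02055447]), 'grip_force': 0.0, 'gripper_width': 0.0876175627668271}
```

View pics/scene0.png

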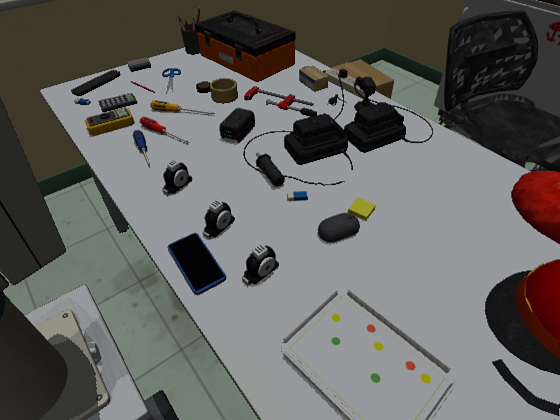

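View pics/top0.png

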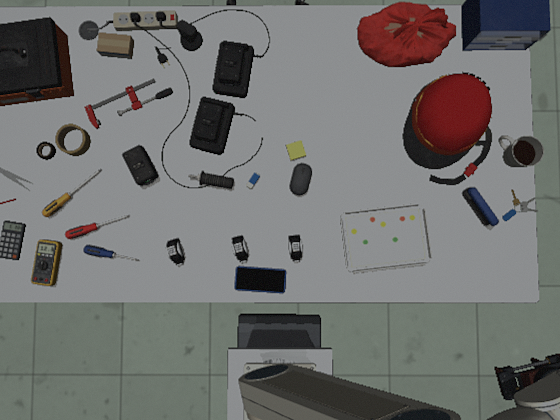

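The scene picture shows tapes at about (177,177), (218,217) and (261,264). In the top picture they are at (176,250), (240,248) and (295,247), with the tray at (386,239). I'll enlarge both for measuring.

Run:
```python
import cv2,numpy as np
t=cv2.imread("pics/top0.png");s=cv2.imread("pics/scene0.png")
f=lambda im,x,y:cv2.resize(im[y-25:y+25,x-22:x+22],(264,300),interpolation=cv2.INTER_CUBIC)
r1=np.hstack([f(t,176,250),f(t,240,248),f(t,295,247)])
r2=np.hstack([f(s,177,177),f(s,218,217),f(s,261,264)])
a=np.vstack([r1,r2]); a=np.clip(a*1.5,0,255).astype('uint8')
cv2.imwrite("pics/crop0.png",a)
```

```text
(no output)
```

View pics/crop0.png

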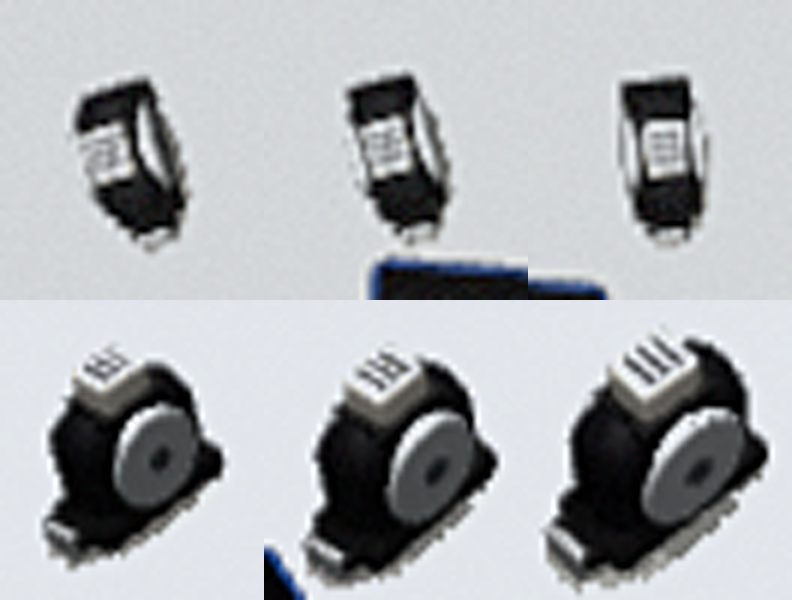

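The crop shows the white buttons, the hooks toward the robot (image bottom) and the case yaw. I'll triangulate the buttons and hooks, and get the tray from its corners.

Create h.py:
```python
import numpy as np
from scipy.spatial.transform import Rotation as R
from bench import bot, viewer
def ray(n,p):
    c=viewer.calibration(n)
    d=R.from_quat(c['orientation']).apply([(p[0]-c['cx'])/c['fx'],(p[1]-c['cy'])/c['fy'],1]); return c['origin'],d/np.linalg.norm(d)
def tri(a,b):
    o1,d1=ray('top',a);o2,d2=ray('scene',b)
    s=np.linalg.lstsq(np.c_[d1,-d2],o2-o1,rcond=None)[0]
    p,q=o1+s[0]*d1,o2+s[1]*d2; return (p+q)/2,np.linalg.norm(p-q)
def atz(n,p,z):
    o,d=ray(n,p); return o+d*(z-o[2])/d[2]
def tool(): 
    s=bot.get_state(); return s['tcp_pos'],R.from_quat(s['tool_rot'])
```

Create m.py:
```python
from h import *
T=[(171.8,250.3),(238.7,247.3),(295.5,246.7)];S=[(173.3,164),(216.2,204.5),(259.8,250.2)]
HT=[(179.8,264.5),(244,261.7),(296.7,261)];HS=[(165.8,191.2),(206.3,234.5),(245.2,280.5)]
np.set_printoptions(precision=4,suppress=True)
for i in range(3):
    b,e=tri(T[i],S[i]);h,e2=tri(HT[i],HS[i])
    bb=[atz(n,p,.074) for n,p in (('top',T[i]),('scene',S[i]))]
    hh=[atz(n,p,h[2]) for n,p in (('top',HT[i]),('scene',HS[i]))]
    d=b-h; print(i+1,'btn',b,e,bb,'hook',h,e2,'dist',np.hypot(d[0],d[1]),'yaw',np.degrees(np.arctan2(d[1],d[0])))
for p in ((341,212),(424,206),(430,264),(347,271)): print('tray',atz('top',p,.016))
for p in ((340,292),(450,380),(284,350)): print('trayS',atz('scene',p,.016))
p,r=tool();print(p,r.as_matrix())
```

```bash
python3 m.py
```

```text
1 btn [0.4483 0.3197 0.0686] 0.0008640815353402338 [array([0.4487, 0.3184, 0.074 ]), array([0.4458, 0.313 , 0.074 ])] hook [0.4057 0.3067 0.0083] 0.0007908079573116551 dist 0.04460266732623497 yaw 16.98573707216995
2 btn [0.4572 0.1219 0.0707] 0.0008950653533394791 [array([0.4576, 0.1215, 0.074 ]), array([0.4555, 0.119 , 0.074 ])] hook [0.4138 0.11   0.0092] 0.0003744261481004133 dist 0.0450200405093127 yaw 15.390352278728857
3 btn [ 0.4593 -0.0455  0.068 ] 0.00044298582556351573 [array([ 0.4595, -0.0454,  0.074 ]), array([ 0.4566, -0.0495,  0.074 ])] hook [ 0.4152 -0.0508  0.0075] 0.0022098395441531053 dist 0.04439623279946059 yaw 6.925902905137084
tray [ 0.5659 -0.1871  0.016 ]
tray [ 0.5843 -0.4409  0.016 ]
tray [ 0.4076 -0.4553  0.016 ]
tray [ 0.3863 -0.2036  0.016 ]
trayS [ 0.5453 -0.1962  0.016 ]
trayS [ 0.5711 -0.436   0.016 ]
trayS [ 0.3835 -0.2222  0.016 ]
[ 0.1496 -0.6064  0.233 ] [[ 0.9709  0.2395 -0.0002]
 [ 0.2395 -0.9709  0.0013]
 [ 0.0001 -0.0013 -1.    ]]
```

Call:
pendant(increments={"ticks": [[0.434, -0.47, 0.1, 0, 0, 0], [0.434, -0.47, 0.1, 0, 0, 0], [0.434, -0.47, 0.1, 0, 0, 0], [0.434, -0.47, 0.1, 0, 0, 0], [0.434, -0.47, 0.1, 0, 0, 0], [0.434, -0.47, 0.1, 0, 0, 0], [0.434, -0.47, 0.1, 0, 0, 0], [0.434, -0.47, 0.1, 0, 0, 0], [0.434, -0.47, 0.1, 0, 0, 0], [0.434, -0.47, 0.1, 0, 0, 0]]}, aperture=0.0)

```text
clock: 1.1
tcp_pos: [0.3887, -0.1724, 0.1562]
tool_rot: [0.993, 0.12, 0.0, 0.0]
contact_force: [0.8, -1.1, -0.4]
gripper_width: 0.0114
grip_force: 0.0
```

Create g.py:
```python
import sys
from h import *
p,r=tool(); t=np.array(list(map(float,sys.argv[1:4])))
print('tcp',p.round(4),'delta tool',r.inv().apply(t-p).round(4),'yaw deg',np.degrees(np.arctan2(*r.as_matrix()[[1,0],0])).round(2),'F',bot.get_state()['contact_force'].round(1))
```

```bash
python3 g.py 0.458 -0.047 0.1
```

```text
tcp [ 0.3887 -0.1724  0.1562] delta tool [ 0.0973 -0.1052  0.0562] yaw deg 13.83 F [ 0.8 -1.1 -0.4]
```

Call:
pendant(increments={"ticks": [[0.097, -0.105, 0.056, 0, 0, 0], [0.097, -0.105, 0.056, 0, 0, 0], [0.097, -0.105, 0.056, 0, 0, 0], [0.097, -0.105, 0.056, 0, 0, 0], [0.097, -0.105, 0.056, 0, 0, 0], [0.097, -0.105, 0.056, 0, 0, 0]]})

```text
clock: 1.7
tcp_pos: [0.4567, -0.0495, 0.1005]
tool_rot: [0.993, 0.121, -0.0, 0.0]
contact_force: [-0.6, 1.1, 0.9]
gripper_width: 0.0003
grip_force: 0.0
```

```bash
python3 g.py 0.458 -0.047 0.076
```

Run:
```python
from bench import bot, viewer
import cv2,numpy as np
a=viewer.camera('scene')[190:310,180:340];b=viewer.camera('top')[200:320,230:340]
a=cv2.resize(a,(470,352),interpolation=2);b=cv2.resize(b,(323,352),interpolation=2)
cv2.imwrite('pics/p3.png',np.hstack([a,b]))
```

```text
tcp [ 0.4567 -0.0495  0.1005] delta tool [ 0.0019 -0.0022  0.0245] yaw deg 13.84 F [-0.6  1.1  0.9]
```

View pics/p3.png

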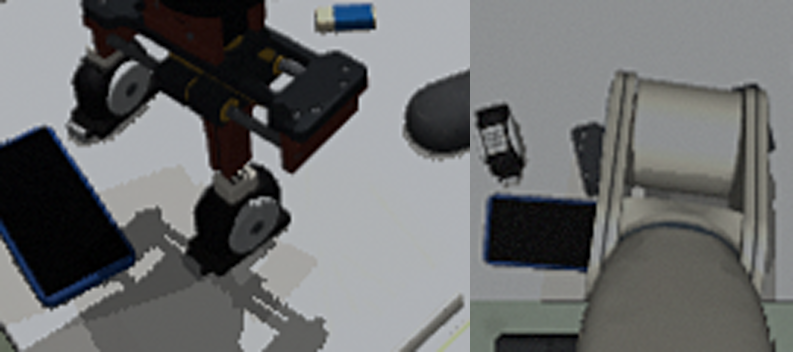

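The fingertips (crop about (232,165)) are right above the tape_3 button at (238,180). Pressing down gradually.

Call:
pendant(increments={"ticks": [[0.002, -0.002, 0.013, 0, 0, 0], [0.002, -0.002, 0.018, 0, 0, 0], [0.002, -0.002, 0.021, 0, 0, 0], [0.002, -0.002, 0.023, 0, 0, 0], [0.002, -0.002, 0.0235, 0, 0, 0], [0.002, -0.002, 0.0235, 0, 0, 0]]})

```text
clock: 2.4
tcp_pos: [0.4588, -0.0466, 0.077]
tool_rot: [0.993, 0.121, 0.0, 0.0]
contact_force: [1.2, -0.8, 0.7]
gripper_width: -0.0001
grip_force: 0.9
```

```bash
python3 g.py 0.458 -0.047 0.074
```

```text
tcp [ 0.4588 -0.0466  0.077 ] delta tool [-0.0008  0.0002  0.003 ] yaw deg 13.85 F [ 1.2 -0.8  0.7]
```

Call:
pendant(increments={"ticks": [[0, 0, 0.002, 0, 0, 0], [0, 0, 0.002, 0, 0, 0]]})

```text
clock: 2.6
tcp_pos: [0.4588, -0.0468, 0.0754]
tool_rot: [0.993, 0.121, 0.0, 0.0]
contact_force: [-0.1, -2.8, 9.2]
gripper_width: 0.0003
grip_force: 4.3
```

```bash
python3 g.py 0.458 -0.047 0.074
```

```text
tcp [ 0.4588 -0.0468  0.0754] delta tool [-0.0009 -0.      0.0014] yaw deg 13.88 F [-0.1 -2.8  9.2]
```

Call:
pendant(increments={"ticks": [[0, 0, 0.002, 0, 0, 0], [0, 0, 0.002, 0, 0, 0]]})

```text
clock: 2.8
tcp_pos: [0.459, -0.0472, 0.075]
tool_rot: [0.993, 0.121, 0.0, 0.001]
contact_force: [-6.3, -5.9, 33.2]
gripper_width: 0.0006
grip_force: 16.9
```

```bash
python3 g.py 0.458 -0.047 0.074
```

```text
tcp [ 0.459  -0.0472  0.075 ] delta tool [-0.0009 -0.0004  0.001 ] yaw deg 13.9 F [-6.3 -5.9 33.2]
```

Firm stop at TCP z = 0.075, exactly fully home. Now I'll raise and move to tape_2, then check.

Call:
pendant(increments={"ticks": [[0, 0, -0.03, 0, 0, 0], [0.038, -0.163, -0.03, 0, 0, 0], [0.038, -0.163, -0.03, 0, 0, 0], [0.038, -0.163, -0.03, 0, 0, 0], [0.038, -0.163, -0.03, 0, 0, 0], [0.038, -0.163, -0.03, 0, 0, 0]]})

```text
clock: 3.4
tcp_pos: [0.4558, 0.123, 0.1027]
tool_rot: [0.992, 0.123, -0.0, -0.0]
contact_force: [0.4, 0.5, 0.9]
gripper_width: 0.0006
grip_force: 0.0
```

```bash
python3 g.py 0.457 0.1205 0.0765
```

Run:
```python
from bench import bot, viewer
import cv2,numpy as np
A=viewer.camera('scene');cv2.imwrite('pics/s_full.png',A)
a=A[225:295,220:310];b=A[150:260,150:270]
cv2.imwrite('pics/p2.png',np.hstack([cv2.resize(a,(450,350),interpolation=2),cv2.resize(b,(350,350),interpolation=2)]))
```

```text
tcp [0.4558 0.123  0.1027] delta tool [0.0005 0.0028 0.0262] yaw deg 14.08 F [0.4 0.5 0.9]
```

View pics/p2.png

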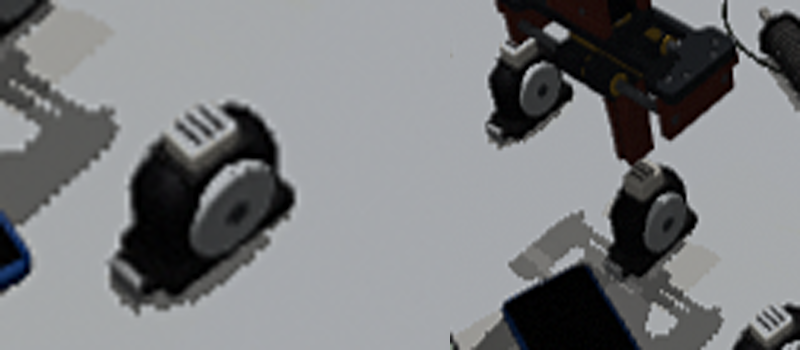

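Create cmp.py:
```python
import cv2,sys,numpy as np
A=cv2.cvtColor(cv2.imread('pics/scene0.png'),6).astype('f4');B=cv2.cvtColor(cv2.imread(sys.argv[1]),6).astype('f4')
def sh(x0,x1,y0,y1):
    t=cv2.resize(A[y0:y1,x0:x1],None,fx=8,fy=8,interpolation=2);m=8
    s=cv2.resize(B[y0-m:y1+m,x0-m:x1+m],None,fx=8,fy=8,interpolation=2)
    _,v,_,l=cv2.minMaxLoc(cv2.matchTemplate(s,t,cv2.TM_CCOEFF_NORMED)); return (l[0]-64)/8,(l[1]-64)/8,round(v,3)
for i,(x,y) in enumerate([(173,164),(216,204),(260,250)]):
    print(i+1,'button',sh(x-5,x+6,y-4,y+4),'body',sh(x-11,x+18,y+12,y+30))
```

```bash
python3 cmp.py pics/s_full.png
```

```text
1 button (-3.375, 6.25, 0.586) body (0.0, 0.0, 0.999)
2 button (8.0, 2.125, 0.502) body (0.0, 0.0, 0.976)
3 button (0.125, 1.0, 0.953) body (0.0, 0.0, 0.998)
```

Call:
pendant(increments={"ticks": [[0.001, 0.003, 0.015, 0, 0, 0], [0.001, 0.003, 0.02, 0, 0, 0], [0.001, 0.003, 0.024, 0, 0, 0], [0.001, 0.003, 0.026, 0, 0, 0], [0.001, 0.003, 0.026, 0, 0, 0]]})

```text
clock: 3.95
tcp_pos: [0.4579, 0.1176, 0.0768]
tool_rot: [0.993, 0.12, -0.0, 0.0]
contact_force: [0.5, -0.4, 0.3]
gripper_width: 0.0007
grip_force: 0.0
```

```bash
python3 g.py 0.457 0.1205 0.074
```

```text
tcp [0.4579 0.1176 0.0768] delta tool [-0.0002 -0.0031  0.0028] yaw deg 13.81 F [ 0.5 -0.4  0.3]
```

Call:
pendant(increments={"ticks": [[0, 0, 0.002, 0, 0, 0], [0, 0, 0.002, 0, 0, 0]]})

```text
clock: 4.15
tcp_pos: [0.458, 0.1177, 0.0753]
tool_rot: [0.993, 0.121, -0.0, 0.0]
contact_force: [-1.1, -2.5, 5.7]
gripper_width: 0.0006
grip_force: 3.1
```

```bash
python3 g.py 0.457 0.1205 0.074
```

```text
tcp [0.458  0.1177 0.0753] delta tool [-0.0003 -0.0029  0.0013] yaw deg 13.86 F [-1.1 -2.5  5.7]
```

Run:
```python
from h import *
import cv2
c=viewer.calibration('scene');r=R.from_quat(c['orientation']).inv()
def pr(p):
    v=r.apply(np.array(p)-c['origin']);return np.round([c['fx']*v[0]/v[2]+c['cx'],c['fy']*v[1]/v[2]+c['cy']],2)
for x,y in((.459,-.047),(.457,.12)): print([pr((x,y,z)) for z in(.074,.071,.064)])
s=bot.get_state();print(s['tcp_pos'],s['contact_force'])
A=viewer.camera('scene');cv2.imwrite('pics/s_press2.png',A)
```

```bash
python3 cmp.py pics/s_press2.png
```

```text
[array([260.05, 248.85]), array([260.13, 249.79]), array([260.32, 251.97])]
[array([216.55, 203.95]), array([216.73, 204.9 ]), array([217.14, 207.09])]
[0.45799121 0.11774792 0.07530123] [-1.1222321  -2.51718635  5.73505711]
1 button (8.0, -5.75, 0.591) body (0.0, 0.0, 0.999)
2 button (-0.375, -8.0, 0.395) body (0.0, 0.0, 0.955)
3 button (0.125, 1.0, 0.946) body (0.0, 0.0, 0.996)
```

Call:
pendant(increments={"ticks": [[0, 0, 0.002, 0, 0, 0], [0, 0, 0.002, 0, 0, 0]]})

```text
clock: 4.4
tcp_pos: [0.4581, 0.1177, 0.075]
tool_rot: [0.993, 0.121, -0.0, 0.0]
contact_force: [-8.1, -4.8, 31.9]
gripper_width: 0.0004
grip_force: 15.9
```

```bash
python3 g.py 0.457 0.1205 0.074
```

```text
tcp [0.4581 0.1177 0.075 ] delta tool [-0.0004 -0.003   0.001 ] yaw deg 13.87 F [-8.1 -4.8 31.9]
```

T3's button rests about 3 mm low, which suggests it failed. Moving on to tape_1 and checking tape_2.

Call:
pendant(increments={"ticks": [[0, 0, -0.03, 0, 0, 0], [0.037, -0.196, -0.03, 0, 0, 0], [0.037, -0.196, -0.03, 0, 0, 0], [0.037, -0.196, -0.03, 0, 0, 0], [0.037, -0.196, -0.03, 0, 0, 0], [0.037, -0.196, -0.03, 0, 0, 0], [0.037, -0.196, -0.03, 0, 0, 0]]})

```text
clock: 5.1
tcp_pos: [0.4464, 0.318, 0.1026]
tool_rot: [0.993, 0.122, -0.0, 0.0]
contact_force: [0.2, -1.4, 0.5]
gripper_width: 0.0
grip_force: 0.0
```

```bash
python3 g.py 0.4475 0.3165 0.0765
```

Run:
```python
from bench import bot, viewer
import cv2,numpy as np
A=viewer.camera('scene');cv2.imwrite('pics/s1.png',A)
a=A[225:295,220:310];b=A[125:235,150:270]
cv2.imwrite('pics/p1.png',np.hstack([cv2.resize(a,(400,350),interpolation=2),cv2.resize(b,(400,350),interpolation=2)]))
```

```bash
python3 cmp.py pics/s1.png
```

```text
tcp [0.4464 0.318  0.1026] delta tool [0.0007 0.0017 0.0261] yaw deg 14.0 F [ 0.2 -1.4  0.5]
1 button (0.125, 0.25, 0.647) body (0.0, -0.125, 0.969)
2 button (0.5, 3.125, 0.65) body (0.0, 0.0, 0.995)
3 button (0.125, 1.0, 0.953) body (0.0, 0.0, 0.999)
```

View pics/p1.png

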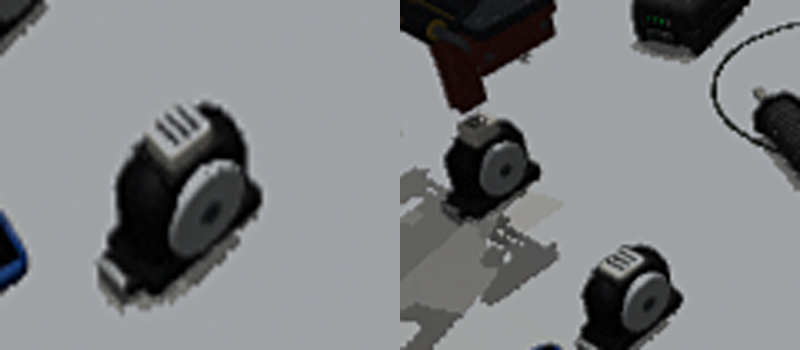

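Tape_2's button dropped 3.1 px, so it is locked 10 mm down. Tape_3's is only 1 px lower, so it sprang back and failed. The fingers are over tape_1's button, so I'll press it.

Call:
pendant(increments={"ticks": [[0.001, 0.002, 0.015, 0, 0, 0], [0.001, 0.002, 0.02, 0, 0, 0], [0.001, 0.002, 0.024, 0, 0, 0], [0.001, 0.002, 0.026, 0, 0, 0], [0.001, 0.002, 0.027, 0, 0, 0], [0.001, 0.002, 0.028, 0, 0, 0]]})

```text
clock: 5.75
tcp_pos: [0.4489, 0.315, 0.0754]
tool_rot: [0.993, 0.121, -0.0, 0.0]
contact_force: [-0.9, -6.5, 16.8]
gripper_width: 0.0004
grip_force: 8.3
```

```bash
python3 g.py 0.4475 0.3165 0.074
```

```text
tcp [0.4489 0.315  0.0754] delta tool [-0.001  -0.0017  0.0014] yaw deg 13.85 F [-0.9 -6.5 16.8]
```

Call:
pendant(increments={"ticks": [[0, 0, 0.002, 0, 0, 0], [0, 0, 0.002, 0, 0, 0]]})

```text
clock: 5.95
tcp_pos: [0.449, 0.3147, 0.0751]
tool_rot: [0.993, 0.121, 0.0, 0.001]
contact_force: [-3.1, -9.6, 26.6]
gripper_width: 0.0003
grip_force: 13.3
```

```bash
python3 g.py 0.4475 0.3165 0.1
```

```text
tcp [0.449  0.3147 0.0751] delta tool [-0.001  -0.0021 -0.0249] yaw deg 13.87 F [-3.1 -9.6 26.6]
```

Call:
pendant(increments={"ticks": [[0, 0, -0.05, 0, 0, 0], [0, 0, -0.1, 0, 0, 0], [-0.095, 0.35, -0.1, 0, 0, 0.155], [-0.095, 0.35, -0.1, 0, 0, 0.155], [-0.095, 0.35, -0.1, 0, 0, 0.155], [-0.095, 0.35, -0.1, 0, 0, 0.155], [-0.095, 0.35, -0.1, 0, 0, 0.155], [-0.095, 0.35, -0.1, 0, 0, 0.155], [-0.095, 0.35, -0.1, 0, 0, 0.155], [-0.095, 0.35, -0.1, 0, 0, 0.155]]}, aperture=0.088)

```text
clock: 6.95
tcp_pos: [0.4395, -0.0504, 0.173]
tool_rot: [0.999, 0.041, -0.0, 0.0]
contact_force: [-0.3, 0.8, -0.1]
gripper_width: 0.0768
grip_force: 0.0
```

Run:
```python
from bench import bot, viewer
import cv2
cv2.imwrite('pics/s2.png',viewer.camera('scene'))
from h import *
p=atz('scene',(267.7,267.3),.032)
for yaw in (3,5,7):
    y=np.radians(yaw); print('plate',p.round(4),'centre',(p[:2]+.02*np.array([-np.sin(y),np.cos(y)])).round(4))
```

```bash
python3 cmp.py pics/s2.png; python3 g.py 0.455 -0.046 0.1
```

```text
plate [ 0.4611 -0.0674  0.032 ] centre [ 0.46   -0.0474]
plate [ 0.4611 -0.0674  0.032 ] centre [ 0.4593 -0.0475]
plate [ 0.4611 -0.0674  0.032 ] centre [ 0.4586 -0.0475]
1 button (0.5, 3.125, 0.789) body (0.0, 0.0, 0.999)
2 button (0.5, 3.25, 0.662) body (0.0, 0.0, 0.997)
3 button (0.125, 1.0, 0.936) body (0.0, 0.0, 0.992)
tcp [ 0.4397 -0.0501  0.1729] delta tool [ 0.0156 -0.0028  0.0729] yaw deg 4.74 F [ 0.3  0.3 -0.6]
```

T1 and T2 are locked down and T3 is the failed one. Now I'll descend on T3 and grip it.

Call:
pendant(increments={"ticks": [[0.0195, -0.001, 0.03, 0, 0, 0], [0.0195, -0.001, 0.07, 0, 0, 0], [0.0195, -0.001, 0.1, 0, 0, 0], [0.0195, -0.001, 0.125, 0, 0, 0], [0.0195, -0.001, 0.14, 0, 0, 0], [0.0195, -0.001, 0.148, 0, 0, 0], [0.0195, -0.001, 0.149, 0, 0, 0], [0.0195, -0.001, 0.149, 0, 0, 0]]})

```text
clock: 7.8
tcp_pos: [0.4598, -0.0438, 0.0243]
tool_rot: [0.999, 0.044, 0.0, -0.0]
contact_force: [0.5, -0.7, -0.5]
gripper_width: 0.0878
grip_force: 0.0
```

```bash
python3 g.py 0.459 -0.047 0.024
```

```text
tcp [ 0.4598 -0.0438  0.0243] delta tool [-0.0011  0.0031  0.0003] yaw deg 5.01 F [ 0.5 -0.7 -0.5]
```

Call:
pendant(increments={"ticks": [[0, 0, 0, 0, 0, 0], [0, 0, 0, 0, 0, 0], [0, 0, 0, 0, 0, 0], [0, 0, 0, 0, 0, 0], [0, 0, 0, 0, 0, 0], [0, 0, 0, 0, 0, 0]]}, aperture=0.03)

```text
clock: 8.4
tcp_pos: [0.4596, -0.0444, 0.024]
tool_rot: [0.999, 0.043, 0.0, 0.0]
contact_force: [-0.7, -2.0, 0.9]
gripper_width: 0.0436
grip_force: 1.2
```

```bash
python3 g.py 0.459 -0.047 0.024
```

```text
tcp [ 0.4596 -0.0444  0.024 ] delta tool [-0.0008  0.0025  0.    ] yaw deg 4.97 F [-0.7 -2.   0.9]
```

Call:
pendant(increments={"ticks": [[0, 0, 0, 0, 0, 0], [0, 0, 0, 0, 0, 0], [0, 0, 0, 0, 0, 0], [0, 0, 0, 0, 0, 0]]}, aperture=0.03)

```text
clock: 8.8
tcp_pos: [0.4597, -0.0445, 0.024]
tool_rot: [0.999, 0.043, 0.0, 0.0]
contact_force: [-1.2, -3.7, 2.1]
gripper_width: 0.0401
grip_force: 30.0
```

Call:
pendant(increments={"ticks": [[0, 0, -0.01, 0, 0, 0], [0, 0, -0.03, 0, 0, 0], [0, 0, -0.06, 0, 0, 0], [0, 0, -0.06, 0, 0, 0]]})

```text
clock: 9.2
tcp_pos: [0.4614, -0.0443, 0.0868]
tool_rot: [0.999, 0.043, 0.003, 0.0]
contact_force: [1.3, 0.3, -1.7]
gripper_width: 0.0399
grip_force: 30.0
```

Run:
```python
from bench import bot, viewer
import cv2,numpy as np
A=viewer.camera('scene');cv2.imwrite('pics/lift.png',cv2.resize(A[180:420,170:470],(700,560),interpolation=2))
```

```bash
python3 g.py 0.485 -0.32 0.12
```

```text
tcp [ 0.4607 -0.0442  0.0854] delta tool [ 0.0005  0.2769 -0.0345] yaw deg 4.97 F [ 0.3  0.  -2.3]
```

View pics/lift.png

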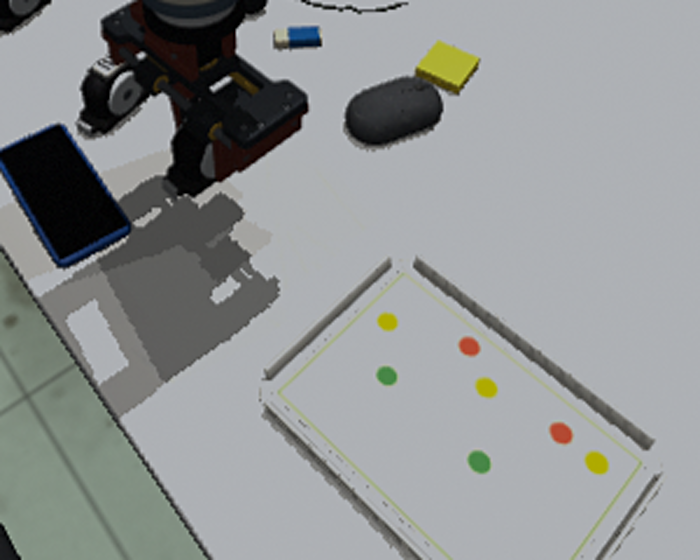

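T3 is held firmly and upright, and the tray is clear. Carrying it over to the tray centre.

Call:
pendant(increments={"ticks": [[0, 0.025, -0.02, 0, 0, 0], [-0.001, 0.065, -0.03, 0, 0, 0], [-0.001, 0.11, -0.03, 0, 0, 0], [-0.001, 0.155, -0.03, 0, 0, 0], [-0.001, 0.2, -0.03, 0, 0, 0], [-0.001, 0.24, -0.03, 0, 0, 0], [-0.001, 0.265, -0.03, 0, 0, 0], [-0.001, 0.277, -0.03, 0, 0, 0], [-0.001, 0.277, -0.03, 0, 0, 0], [-0.001, 0.277, -0.03, 0, 0, 0]]})

```text
clock: 10.25
tcp_pos: [0.4819, -0.3189, 0.113]
tool_rot: [0.999, 0.043, -0.001, -0.001]
contact_force: [0.8, 0.6, -2.4]
gripper_width: 0.04
grip_force: 30.0
```

```bash
python3 g.py 0.484 -0.32 0.032
```

```text
tcp [ 0.4819 -0.3189  0.113 ] delta tool [0.0022 0.0014 0.081 ] yaw deg 4.98 F [ 0.8  0.6 -2.4]
```

Call:
pendant(increments={"ticks": [[0.001, 0, 0.03, 0, 0, 0], [0.001, 0, 0.055, 0, 0, 0], [0.001, 0, 0.07, 0, 0, 0], [0.001, 0, 0.077, 0, 0, 0], [0.001, 0, 0.081, 0, 0, 0], [0.001, 0, 0.081, 0, 0, 0]]})

```text
clock: 10.85
tcp_pos: [0.4838, -0.3201, 0.0331]
tool_rot: [0.999, 0.044, 0.0, 0.0]
contact_force: [0.7, -0.6, -1.8]
gripper_width: 0.0399
grip_force: 30.0
```

```bash
python3 g.py 0.483 -0.32 0.028
```

```text
tcp [ 0.4838 -0.3201  0.0331] delta tool [-0.0008 -0.0001  0.0051] yaw deg 5.0 F [ 0.7 -0.6 -1.8]
```

Call:
pendant(increments={"ticks": [[0, 0, 0.002, 0, 0, 0], [0, 0, 0.0035, 0, 0, 0], [0, 0, 0.0035, 0, 0, 0]]})

```text
clock: 11.15
tcp_pos: [0.4837, -0.3205, 0.0298]
tool_rot: [0.999, 0.043, 0.0, 0.0]
contact_force: [-0.8, 0.3, -2.0]
gripper_width: 0.0397
grip_force: 30.0
```

```bash
python3 g.py 0.483 -0.32 0.027
```

```text
tcp [ 0.4837 -0.3205  0.0298] delta tool [-0.0007 -0.0005  0.0028] yaw deg 4.96 F [-0.8  0.3 -2. ]
```

Call:
pendant(increments={"ticks": [[0, 0, 0.001, 0, 0, 0], [0, 0, 0.0025, 0, 0, 0], [0, 0, 0.0025, 0, 0, 0]]})

```text
clock: 11.45
tcp_pos: [0.4838, -0.3205, 0.0271]
tool_rot: [0.999, 0.043, 0.0, 0.0]
contact_force: [0.2, -0.4, -0.9]
gripper_width: 0.0397
grip_force: 30.0
```

```bash
python3 g.py 0.483 -0.32 0.027
```

```text
tcp [ 0.4838 -0.3205  0.0271] delta tool [-0.0008 -0.0005  0.0001] yaw deg 4.97 F [ 0.2 -0.4 -0.9]
```

Call:
pendant(increments={"ticks": [[0, 0, 0.0005, 0, 0, 0], [0, 0, 0.001, 0, 0, 0]]})

```text
clock: 11.65
tcp_pos: [0.4838, -0.3205, 0.027]
tool_rot: [0.999, 0.043, 0.0, 0.0]
contact_force: [-4.0, 1.7, 14.9]
gripper_width: 0.0391
grip_force: 30.0
```

```bash
python3 g.py 0.483 -0.32 0.027
```

```text
tcp [ 0.4838 -0.3205  0.027 ] delta tool [-0.0008 -0.0005  0.    ] yaw deg 4.97 F [-4.   1.7 14.9]
```

Seated on the tray floor. I'll release, retreat straight up and look.

Call:
pendant(increments={"ticks": [[0, 0, -0.001, 0, 0, 0], [0, 0, -0.001, 0, 0, 0], [0, 0, -0.001, 0, 0, 0], [0, 0, -0.001, 0, 0, 0], [0, 0, -0.001, 0, 0, 0], [0, 0, -0.001, 0, 0, 0], [0, 0, -0.001, 0, 0, 0]]}, aperture=0.088)

```text
clock: 12.35
tcp_pos: [0.4835, -0.3202, 0.0269]
tool_rot: [0.999, 0.043, -0.0, -0.0]
contact_force: [-0.2, 0.0, -0.2]
gripper_width: 0.0876
grip_force: 0.0
```

Call:
pendant(increments={"ticks": [[0, 0, -0.02, 0, 0, 0], [0, 0, -0.05, 0, 0, 0], [0, 0, -0.1, 0, 0, 0], [0, 0, -0.15, 0, 0, 0], [-0.05, -0.04, -0.19, 0, 0, 0], [-0.1, -0.08, -0.19, 0, 0, 0], [-0.1, -0.12, -0.19, 0, 0, 0], [-0.1, -0.16, -0.19, 0, 0, 0], [-0.1, -0.16, -0.19, 0, 0, 0]]})

```text
clock: 13.25
tcp_pos: [0.3673, -0.1661, 0.2169]
tool_rot: [0.999, 0.044, -0.001, -0.001]
contact_force: [-0.1, 0.4, 1.1]
gripper_width: 0.0877
grip_force: 0.0
```

Run:
```python
from bench import bot, viewer
import cv2,numpy as np
A=viewer.camera('scene');cv2.imwrite('pics/f.png',A)
cv2.imwrite('pics/fin.png',np.hstack([A,viewer.camera('top')[:,330:570]])[:,:800])
```

```bash
python3 cmp.py pics/f.png; python3 g.py 0.4 0 0.2
```

```text
1 button (0.5, 3.125, 0.789) body (0.0, -0.125, 0.958)
2 button (-7.875, 6.0, 0.368) body (8.0, -5.875, 0.245)
3 button (4.75, -8.0, 0.404) body (8.0, 2.5, 0.537)
tcp [ 0.37   -0.1686  0.2174] delta tool [ 0.0449 -0.1653  0.0173] yaw deg 5.11 F [ 1.2 -0.4  0.9]
```

View pics/fin.png

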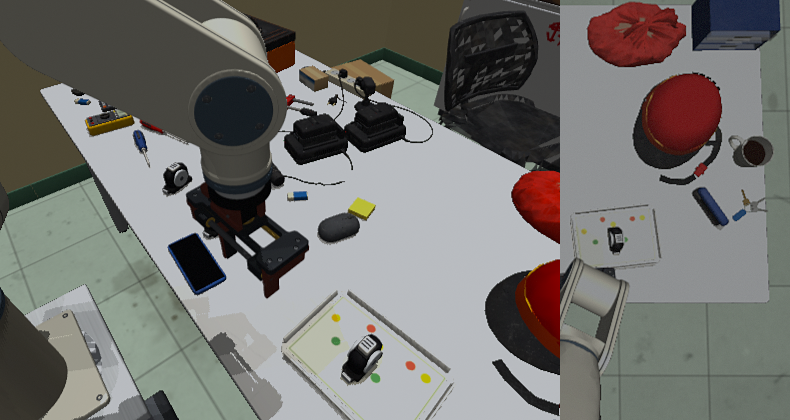

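Tape_3 stands upright mid-tray (scene about (362,358), top about (615,239) in the composite). The tray and bystanders are unmoved, and tape_1 is in place with its button down. Tape_2 is hidden by the gripper, but nothing has touched it since its check. Handing in.

```bash
python3 -c "
from bench import bot, viewer
print(bot.job_done())"
```

```text
the job is handed in; nothing more can be done
None
```

I pressed all three buttons home: tape_3's sprang back, so it now stands upright near the tray's centre, while tape_1 and tape_2 stay in their places with buttons locked down (tape_2 was last checked before the carry, as the gripper hid it in the final picture), and the job is handed in.

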